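Hold the press board flush on the freshly veneered slope

TASK

The veneer on the sloped plate of the gluing jig needs pressing until its glue grabs. Pick up the larger press board by its rib, tilt it to match the slope, lay it flush over the veneer with the edges of the two lined up, and finish while still holding the board in the gripper, pressed down firmly but not hard on the slope. Do not let go, do not shift the jig's slope, and leave the smaller board and the other things on the bench where they are.

Things in the scene. Friction and masses are not known exactly. Their poses are not given: they have to be found in the camera images.
- press_board: larger press board, loose, 0.15-0.3 kg: brown wooden plate 110 (x) x 80 (y) x 12 mm with a pale grip rib centred on its back, 74 long (x), 22 wide (y), 34 high (top 46 mm above the underside). Starts flat on the bench, rib up. Origin: centre of the flat underside, the pressing face; z out through the rib. Same when turned half round. Grip across the rib; it can swivel a little in the fingers
- small_board: a smaller press board of the same make, loose, to be left alone: plate 78 x 54 x 12 mm, rib 50 x 22 x 34 mm; origin in the centre of its underside, z up. The two boards may lie in either of two places
- jig_base: the gluing jig's wooden base, fixed to the bench, 150 (x) x 104 (y, 134 over the side clamp knobs) x 18 mm with low rails, up to 62 mm high at the side clamps; origin in the centre of its underside, z up; its -x side, where the plate is hinged low down, faces roughly the robot
- tilt_plate: the jig's tilting plate, 112 x 82 x 10 mm, pale wood under dark veneer; hinged along its low edge 50 mm above the bench, rising away from the robot. Locked at a slope of 9 to 27 degrees, different every time; holds firm under 40 N. Origin: on the hinge line in mid width; x up the slope, y along the hinge, z square out of the plate
- veneer (a point): centre of the veneer's outer face (110 mm along x, 80 mm along y), to be covered by the board's underside; z square out of the face, up and towards the robot; x up the slope, y level. Its reported direction is noisy: feel for full contact. Nothing stands above this face
- glue_bottle: bystander: yellow glue bottle, 56 mm across, 150 mm high, standing; origin in the centre of its underside
- keepsake_box: bystander: closed wooden box 144 x 104 x 67 mm; origin in the centre of its underside
- offcut: bystander: pale timber offcut 90 x 38 x 38 mm lying flat; origin in the centre of its underside
Mind the look-alikes: they are no part of the job. Leave any turquoise look-alike of the press_board alone.

How it is judged:
By the outcome, as a careful person would: the job done as asked, in the order asked, and still so for the second after the job is handed in, while the arm keeps its last pose, push and grip.
It also fails if it takes over 42 s, if anything falls off the work surface, if the arm or the gripper's body presses on something with over 40 N, if the wrist force passes 120 N, or if a joint passes its speed limit or range.

ROBOT

A 6-joint arm with a two-finger parallel gripper is mounted at the origin on the work surface. World frame = base frame: x ahead of the robot, y to its left, z up, the work surface at z = 0. Lengths are in m, angles in rad, forces in N, time in s.
With the tool pointing down it reaches from about 0.325 to 0.9 m from the base axis. Payload 6.1 kg.
Tool frame: the origin (TCP) lies between the finger pads; the fingertips stand 22 mm ahead of it and the grasp point (between the pads) lies 3 mm ahead of it; z points along the fingers, y is the line along which they close (so a half turn about z gives the same grasp; the last joint's range is limited). The gripper opens to 87 mm and grips with 3 to 60 N. Pads are 19 mm wide; open, the fingers measure 117 mm over their backs; the gripper's body (75 mm by 190 mm) begins 51 mm behind the grasp point.
Start: joints at [1.013, 0.22, 1.526, -0, 1.395, -0.126], TCP at [0.262, 0.568, 0.245] pointing down, gripper open.
Joint ranges: [-2.98, 2.98], [-0.91, 2.08], [0.09, 2.57], [-1.24, 4.39], [0.2, 2.65], [-2.68, 2.68]. Speed limits (rad/s): [2.57, 2.57, 3.01, 3.14, 3.14, 3.14].

INTERFACE

Orientations are given as a rotation vector (axis times angle).
In Python, from cell import get_obs, optics, order gives the robot as it stands.
- The arm moves only by the tool drive_tool, never from a script. Its argument "plan" is a list of rows, each a list of 6 numbers: the shift along the tool's x, y, z scaled (see below), then the turn, a rotation vector about the tool's x, y, z scaled (see below). A call has 1 to 10 rows; each row shifts and turns the commanded pose from where the row before left it, along the tool's axes as they then stand; what a row does not reach is not made up. The controller multiplies each number of a shift by 0.06 m and each number of a turn by 6 degrees. A row lasts 1/8 s, in which the tool goes at most 62.5 mm and 10.7 degrees, less where a joint would pass 70% of its speed; a pose out of reach is approached as far as the arm can. A call with a number of a shift or a turn outside -1 to 1 is refused whole. A call with a gripper value outside its range is refused whole. "jaw" is the opening, from 0 (shut) to 1 (fully open), set as the call begins (left out, the last holds). The fingers move at their own pace and stop on an object; the grip force is fixed at half the most. Time passes only in rows, so rows that do not move let the fingers close. It gives the time, the measured TCP pose, the force, the opening and the grip force at its end, in the units of the state.
- get_obs(): the state, without advancing time (a new reading comes with each control period).
- optics.grab_frame(name): name is "side" or "top" or "wrist"; returns a dict with "image" (420x560x3 uint8, red, green, blue), "z_map" (420x560 float32, m along the optical axis (not along the pixel's ray), 0 where there is no reading), "fx", "fy", "cx", "cy" (pixels), "origin" and "orientation" of the camera in the world; the wrist camera has in their place "T_tool_cam" (4x4, takes a point from camera to tool coordinates, whose origin is the TCP and whose axes are the flange's). Camera axes: x right, y up, looking along -z (the intrinsics and any distortion apply to the point x, -y, -z); pixel columns grow to the right and rows downward; lengths in m; the calibration is good to about 2 mm. A picture is of the moment at which its call begins: read the wrist's pose just before it.
- order.job_done(): hands the job in; it is judged then, once.
The state is a dict: "time": time; "q": joint angles; "joint_vel": joint speeds; "joint_efforts": joint torques, N m; "tool_pos": TCP position; "tool_rot": TCP orientation; "wrist_force": force on the tool from outside, world axes, zero at the start; "moment": the same for the moment, N m; "finger_gap": finger opening in m; "grasp_force": force on a finger pad.
Only numpy, scipy, OpenCV 4.12 (cv2) and the standard library are available. Lean on these libraries where they do the work, as an engineer would, in place of code of your own. Each camera call takes 0.05 s, during which the arm holds its last target. There are 200 camera calls.

## Working session

There is one attempt and no reset: what is moved stays moved. The work goes in short steps, Python scripts to look and compute and a tool call to move; the robot and the scene stay as the last step left them, time stands still between calls to the robot, and variables do not carry over. Pictures are saved under pics/ and viewed, at most 10 in all, crops included, and the job is handed in when it is done.

Besides the shell and the picture viewer there is one more tool, called after "Call:" as name([rows], argument=value, ...), one row to a line, values as JSON. drive_tool: Moves the arm, as the interface text tells. Its arguments: {"type":"object","properties":{"plan":{"type":"array"},"jaw":{"type":"number"}},"required":["plan"]}

```bash
ls; mkdir -p pics; python3 - <<'E'
from cell import get_obs, optics
import cv2,numpy as np,pickle
print(get_obs())
for n in("side","top"):
    f=optics.grab_frame(n); pickle.dump(f,open(f'{n}0.pkl','wb'))
    print(n,{k:v for k,v in f.items() if k not in("image","z_map")})
    cv2.imwrite(f'pics/{n}0.png',f["image"][:,:,::-1])
E
```

```text
pics
{'time': 0.0, 'q': array([ 1.01285802e+00,  2.21218707e-01,  1.52762969e+00,  7.41301971e-06,
        1.39466279e+00, -1.26113684e-01]), 'joint_vel': array([-4.66067683e-05, -1.82995431e-03, -2.65366701e-04, -5.94629123e-04,
       -3.80290402e-04, -1.46881262e-03]), 'joint_efforts': array([ 1.71636690e-03, -4.94610929e+01, -3.87384975e+01,  7.00790319e-02,
        5.69559750e-02, -1.57037794e-04]), 'tool_pos': array([0.26128263, 0.56713135, 0.24343196]), 'tool_rot': array([-6.72912954e-01, -3.06801217e+00,  2.83464314e-03]), 'wrist_force': array([-0.69336249, -0.52147984, -0.23936911]), 'moment': array([-0.00401451, -0.02256807,  0.01796636]), 'grasp_force': 0.0, 'finger_gap': 0.08714140466135481}
side {'fx': 516.6201814272354, 'fy': 516.6201814272354, 'cx': 281.66426350303885, 'cy': 209.82810849204964, 'origin': array([ 0.16897452, -1.30502082,  0.91999132]), 'orientation': array([ 0.98841387, -0.15281527, -0.27962189])}
top {'fx': 455.38029841903204, 'fy': 455.38029841903204, 'cx': 278.72624242967123, 'cy': 210.59414326946862, 'origin': array([ 0.36700395, -0.03726974,  1.43111206]), 'orientation': array([ 0.11548966, -0.10637447, -1.59647535])}
```

View pics/top0.png

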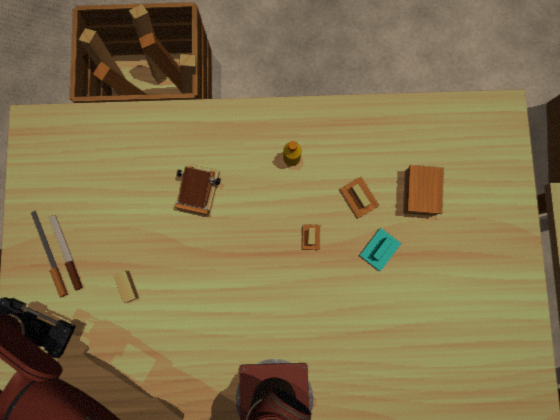

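View pics/side0.png

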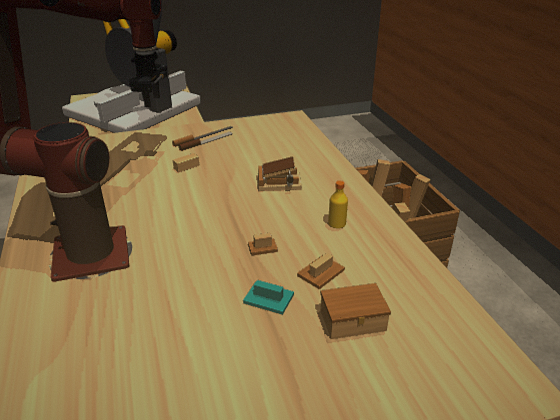

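Top view candidates: larger brown board at (359,197), smaller brown board at (312,237), turquoise look-alike at (380,249), box at (424,190). The brown one at (359,197) is my choice. The jig is at (197,190).

```bash
cat > h.py <<'E'
import numpy as np,cv2,pickle
from scipy.spatial.transform import Rotation as R
def cloud(f,T=None):
    z=f['z_map'];v,u=np.mgrid[:z.shape[0],:z.shape[1]]
    p=np.dstack([(u-f['cx'])/f['fx']*z,-(v-f['cy'])/f['fy']*z,-z])
    if T is None: return p@R.from_rotvec(f['orientation']).as_matrix().T+f['origin']
    return p@T[:3,:3].T+T[:3,3]
def ray(f,uv,h):
    uv=np.atleast_2d(uv).astype(float)
    d=np.c_[(uv[:,0]-f['cx'])/f['fx'],-(uv[:,1]-f['cy'])/f['fy'],-np.ones(len(uv))]@R.from_rotvec(f['orientation']).as_matrix().T
    return f['origin']+d*((h-f['origin'][2])/d[:,2])[:,None]
def rect(xy):
    c,s,a=cv2.minAreaRect((xy*1000).astype(np.float32)); return np.round(c,1),np.round(s,1),round(a,1)
E
python3 - <<'E'
from h import *
for n,w,jw in(("top",(330,390,170,225),(165,230,155,225)),):
    f=pickle.load(open(n+'0.pkl','rb'));P=cloud(f);im=f['image']
    print('bench z',np.median(P[250:280,200:260,2]))
    for w in((330,390,170,225),(295,325,218,256)):
        Q=P[w[2]:w[3],w[0]:w[1]].reshape(-1,3)
        z=Q[:,2]; print('z hist',np.histogram(z,[-.01,.004,.008,.016,.03,.04,.05,.06])[0])
        a=Q[(z>.007)&(z<.02)];b=Q[z>.036]
        print('plate',rect(a[:,:2]),'rib',rect(b[:,:2]),np.median(b[:,2]),np.median(a[:,2]))
    Q=P[155:225,165:230];m=Q[...,2]>.045
    g=im[155:225,165:230]
    print(np.round(Q[::5,::5,2]*1000).astype(int))
big=[]
for n,w in(("top",(160,120,240,230)),("top",(325,165,395,230)),("side",(240,140,310,200)),("side",(290,245,350,290))):
    f=pickle.load(open(n+'0.pkl','rb'));c=f['image'][w[1]:w[3],w[0]:w[2],::-1]
    big.append(cv2.resize(c,(400,300),interpolation=cv2.INTER_CUBIC))
cv2.imwrite('pics/crop0.png',np.vstack([np.hstack(big[:2]),np.hstack(big[2:])]))
E
```

```text
bench z -0.0001717730300628828
z hist [2143  289  558  103   20  155   18]
plate (array([ 603.5, -291.5]), array([188.7, 166. ]), 90.0) rib (array([ 483.2, -182.4]), array([ 73.2, 364.6]), 50.0) 0.046261043874295305 0.012241144782861868
z hist [641  85 256  26   9 105  10]
plate (array([ 487.3, -129.2]), array([ 53.3, 103.8]), 87.3) rib (array([431.7, -98.3]), array([ 39.3, 173.4]), 59.5) 0.04635832956058761 0.012060269886718489
[[   4    4    1    5   -6    2   -2   -3    0   -3    3    4   -4]
 [  -1   -2    4    5    6    4    0    3    2    1   -3   -1   -1]
 [  -2   -1    2    8    4   21   19   -4   -4    1   -4    3   -5]
 [   1   -2    1   57   85   82   84   85   13   42   21   -1    3]
 [   1   -3   -5   54   80   76   85   82   83   75   15    5   -3]
 [   5   -3   -2    0   69   71   78   76   77   42   16   39    1]
 [   4    0   -5   -1   72   74   75   72   78   40   14    3   -2]
 [1431   -4    2   69   69   74   69   72   71   19   -6    4    0]
 [   3    1    2   63   61   60   68   66   65   18    1    4    1]
 [  -1   -2    0   62   64   64   61   65   62   20    1    3   -5]
 [1431    0   42   48   42   50   59   60   17   15    3    0    1]
 [  -5   -4    1   -2   15   52   47   43   50   -1   -3    3   -6]
 [  -4    1    2    2   -7   -3   -2    1    9    6    2    0   -1]
 [   0    4    1   -1   -5    0   -1   -5    8    1    2   -2    3]]
```

View pics/crop0.png

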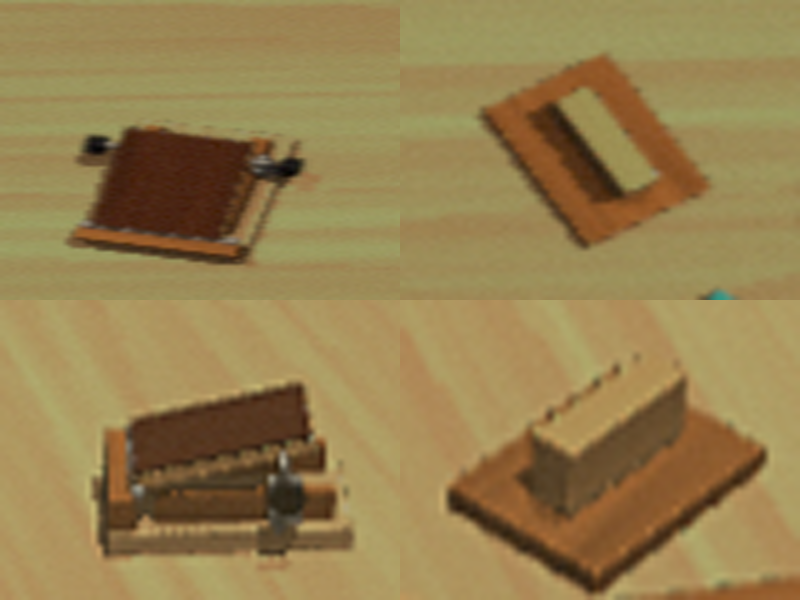

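The crops confirm the choice: a brown plate with a pale rib, larger than the other board at (312,237). They also show the jig's dark veneer, rising away from the robot. Next I measure by colour masks.

```bash
cat >> h.py <<'E'
def comp(m,near):
    n,l,s,c=cv2.connectedComponentsWithStats(m.astype(np.uint8))
    i=1+np.argmin(np.hypot(*(c[1:]-near).T)+1e3*(s[1:,4]<60)); return l==i
def planefit(Q):
    m=np.ones(len(Q),bool)
    for _ in range(8):
        A=np.c_[Q[:,:2],np.ones(len(Q))];k=np.linalg.lstsq(A[m],Q[m,2],rcond=None)[0]
        r=Q[:,2]-A@k;m=np.abs(r)<max(.004,2*np.std(r[m])) if _<4 else np.abs(r)<.009
    return k,m.mean()
def oncam(f,uv,k):
    uv=np.atleast_2d(uv).astype(float)
    d=np.c_[(uv[:,0]-f['cx'])/f['fx'],-(uv[:,1]-f['cy'])/f['fy'],-np.ones(len(uv))]@R.from_rotvec(f['orientation']).as_matrix().T
    o=f['origin'];t=(k[0]*o[0]+k[1]*o[1]+k[2]-o[2])/(d[:,2]-k[0]*d[:,0]-k[1]*d[:,1]);return o+d*t[:,None]
def quad(f,m,k):
    "min-area rectangle of mask lying on plane z=k0x+k1y+k2: centre, sizes, in-plane long-axis dir"
    c=max(cv2.findContours(m.astype(np.uint8),cv2.RETR_EXTERNAL,cv2.CHAIN_APPROX_NONE)[0],key=cv2.contourArea)[:,0]
    P=oncam(f,c,k);n=np.array([-k[0],-k[1],1]);n/=np.linalg.norm(n)
    a=np.cross([0,1,0],n);a/=np.linalg.norm(a);b=np.cross(n,a)
    p0=P.mean(0);q=np.c_[(P-p0)@a,(P-p0)@b]
    (cx,cy),(w,h),_=r=cv2.minAreaRect((q*1000).astype(np.float32));bx=cv2.boxPoints(r)
    e=[bx[1]-bx[0],bx[2]-bx[1]];e=e[np.argmax([np.hypot(*x) for x in e])];e=e/np.hypot(*e)
    return p0+(a*cx+b*cy)/1000,(round(w,1),round(h,1)),a*e[0]+b*e[1],n
E
python3 - <<'E'
from h import *
for n,pb,pv in(("top",(359,197),(197,187)),("side",(321,268),(277,168))):
    f=pickle.load(open(n+'0.pkl','rb'));P=cloud(f);H=cv2.cvtColor(f['image'],cv2.COLOR_RGB2HSV)
    for q in ((pb),(pb[0]-12,pb[1]+8 if n=="top" else pb[1]+5),pv): print(n,q,H[q[1],q[0]])
    S=H[...,1].astype(int)
    mb=comp((S>150)&(H[...,0]<14)&(H[...,2]>60),(pb[0],pb[1]))
    print('board px',mb.sum(),quad(f,mb,(0,0,.012)))
    mv=comp((H[...,0]<14)&(H[...,2]<95)&(S>110),pv)
    k,fr=planefit(P[mv]);c,s,x,nn=quad(f,mv,k)
    print('ven px',mv.sum(),fr,'slope',np.degrees(np.arccos(nn[2])),c,s,x,'n',nn)
E
```

```text
top (359, 197) [ 25 118 141]
top (347, 205) [ 20 122 127]
top (197, 187) [  7 179  74]Traceback (most recent call last):
  File "<stdin>", line 7, in <module>
  File "h.py", line 30, in quad
    P=oncam(f,c,k);n=np.array([-k[0],-k[1],1]);n/=np.linalg.norm(n)
                                               ^^^^^^^^^^^^^^^^^^^^
numpy._core._exceptions._UFuncOutputCastingError: Cannot cast ufunc 'divide' output from dtype('float64') to dtype('int64') with casting rule 'same_kind'
```

```bash
sed -i 's/n=np.array(\[-k\[0\],-k\[1\],1\])/n=np.array([-k[0],-k[1],1.])/' h.py
python3 - <<'E'
from h import *
for n,pb,pv in(("top",(359,197),(197,187)),("side",(321,268),(277,168))):
    f=pickle.load(open(n+'0.pkl','rb'));P=cloud(f);H=cv2.cvtColor(f['image'],cv2.COLOR_RGB2HSV)
    S=H[...,1].astype(int)
    mb=comp((S>150)&(H[...,0]<14)&(H[...,2]>60),(pb[0],pb[1]))
    print('board px',mb.sum(),quad(f,mb,(0,0,.012)))
    mv=comp((H[...,0]<14)&(H[...,2]<95)&(S>110),pv)
    k,fr=planefit(P[mv]);c,s,x,nn=quad(f,mv,k)
    print('ven px',mv.sum(),fr,'slope',np.degrees(np.arccos(nn[2])),c,s,x,'n',nn)
E
```

```text
board px 160 (array([ 0.59397032, -0.26349831,  0.012     ]), (99.3, 35.7), array([0.91719967, 0.39842787, 0.        ]), array([0., 0., 1.]))
ven px 939 0.9755058572949947 slope 13.749778823259405 [0.63715326 0.22056995 0.07119114] (91.3, 113.5) [ 0.93940531 -0.24705115  0.23766235] n [-0.23064886  0.05739256  0.97134299]
board px 263 (array([0.67225029, 0.32832622, 0.012     ]), (148.0, 70.2), array([0.98170811, 0.19039229, 0.        ]), array([0., 0., 1.]))
ven px 282 0.9964539007092199 slope 13.956364950760774 [0.63615395 0.21878319 0.07229119] (77.3, 107.9) [ 0.94256884 -0.23240329  0.23990166] n [-0.22672751  0.08224242  0.97047969]
```

```bash
python3 - <<'E'
from h import *
from cell import get_obs,optics
f=pickle.load(open('top0.pkl','rb'))
P=ray(f,[(361.75,176.9),(379.25,205.1),(357.7,218.1),(339.5,189.3)],.010)
print(P, rect(P[:,:2]),P.mean(0), 'long dir',P[0]-P[1],P[3]-P[2])
o=get_obs();M=R.from_rotvec(o['tool_rot']).as_matrix();print(M)
w=optics.grab_frame('wrist');print(w['T_tool_cam'],w['fx'])
L=(P[0]-P[1])+(P[3]-P[2]);th=np.degrees(np.arctan2(L[1],L[0]));print('rib yaw',th)
c=P.mean(0)
tx=np.degrees(np.arctan2(M[1,0],M[0,0]));print('tool x yaw',tx)
print('shift tool',M.T@(np.array([c[0],c[1],.25])-o['tool_pos'])/.06)
E
```

```text
[[ 0.66890411 -0.29887722  0.01      ]
 [ 0.57665388 -0.34907664  0.01      ]
 [ 0.53737941 -0.27911427  0.01      ]
 [ 0.63092789 -0.22633752  0.01      ]] (array([ 604.1, -288.3]), array([107.4,  81.8]), 29.3) [ 0.60346632 -0.28835141  0.01      ] long dir [0.09225023 0.05019942 0.        ] [0.09354848 0.05277674 0.        ]
[[-9.08221720e-01  4.18488271e-01 -9.35390875e-04]
 [ 4.18489257e-01  9.08220515e-01 -1.49621565e-03]
 [ 2.23392482e-04 -1.75034658e-03 -9.99998443e-01]]
[[-7.96301911e-04  9.59117714e-01  2.83006319e-01  7.65919090e-02]
 [ 9.99999572e-01  8.97175896e-04 -2.26834952e-04  8.03980219e-05]
 [-4.71467868e-04  2.83006017e-01 -9.59118018e-01 -1.40502179e-01]
 [ 0.00000000e+00  0.00000000e+00  0.00000000e+00  1.00000000e+00]] 311.1275192552409
rib yaw 28.996757247026014
tool x yaw 155.26075469860544
shift tool [-11.14699165 -10.56381536  -0.09175745]
```

Call:
drive_tool([
  [-0.93, -0.88, 0, 0, 0, 0],
  [-0.93, -0.88, 0, 0, 0, 0],
  [-0.93, -0.88, 0, 0, 0, 0],
  [-0.93, -0.88, 0, 0, 0, 0],
  [-0.93, -0.88, 0, 0, 0, 0],
  [-0.93, -0.88, 0, 0, 0, 0],
  [-0.93, -0.88, 0, 0, 0, 0],
  [-0.93, -0.88, 0, 0, 0, 0],
  [-0.93, -0.88, 0, 0, 0, 0],
  [-0.93, -0.88, 0, 0, 0, 0],
], jaw=0.65)

```text
time: 1.4
tool_pos: [0.4944, -0.0145, 0.2446]
tool_rot: [0.673, 3.068, 0.0]
wrist_force: [1.3, 0.2, 0.3]
finger_gap: 0.0568
grasp_force: 0.0
```

Call:
drive_tool([
  [-0.93, -0.88, 0, 0, 0, 1],
  [-0.8, -0.85, 0, 0, 0, 1],
  [0, 0, 0, 0, 0, 1],
  [0, 0, 0, 0, 0, 1],
  [0, 0, 0, 0, 0, 1],
  [0, 0, 0, 0, 0, 1],
  [0, 0, 0, 0, 0, 1],
  [0, 0, 0, 0, 0, 1],
  [0, 0, 0, 0, 0, 1],
  [0, 0, 0, 0, 0, 1],
])

```text
time: 2.65
tool_pos: [0.5307, -0.1314, 0.2442]
tool_rot: [-2.121, -2.317, 0.0]
wrist_force: [0.2, -0.9, 1.0]
finger_gap: 0.0565
grasp_force: 0.0
```

Call:
drive_tool([
  [0, 0, 0, 0, 0, 1],
  [0, 0, 0, 0, 0, 1],
  [0, 0, 0, 0, 0, 1],
  [0, 0, 0, 0, 0, 1],
  [0, 0, 0, 0, 0, 1],
  [0, 0, 0, 0, 0, 1],
  [0, 0, 0, 0, 0, 1],
  [0, 0, 0, 0, 0, 1],
  [0, 0, 0, 0, 0, 1],
  [0, 0, 0, 0, 0, 1],
])

```text
time: 3.9
tool_pos: [0.5307, -0.1314, 0.2442]
tool_rot: [-2.995, -0.946, 0.001]
wrist_force: [-0.6, -0.3, -0.4]
finger_gap: 0.0566
grasp_force: 0.0
```

Call:
drive_tool([
  [0, 0, 0, 0, 0, 1],
  [0, 0, 0, 0, 0, 0],
])

```text
time: 4.15
tool_pos: [0.5307, -0.1314, 0.2442]
tool_rot: [-3.039, -0.795, 0.001]
wrist_force: [-0.7, 0.4, 0.1]
finger_gap: 0.0564
grasp_force: 0.0
```

```bash
cat >> h.py <<'E'
def toolT(o):
    T=np.eye(4);T[:3,:3]=R.from_rotvec(o['tool_rot']).as_matrix();T[:3,3]=o['tool_pos'];return T
def wrist():
    from cell import get_obs,optics
    o=get_obs();f=optics.grab_frame('wrist');T=toolT(o)@f['T_tool_cam']
    f['origin']=T[:3,3];f['orientation']=R.from_matrix(T[:3,:3]).as_rotvec();return o,f
E
python3 - <<'E'
from h import *
o,f=wrist();T=toolT(o);print(np.degrees(np.arctan2(T[1,0],T[0,0])))
print(T[:3,:3].T@(np.array([.6035,-.2884,.20])-o['tool_pos'])/.06)
E
```

```text
29.314466562848065
[-0.2224159   2.87525954  0.73612285]
```

Call:
drive_tool([
  [-0.07, 0.96, 0, 0, 0, 0],
  [-0.08, 0.96, 0, 0, 0, 0],
  [-0.07, 0.95, 0.3, 0, 0, 0],
  [0, 0, 0, 0, 0, 0],
])

```text
time: 4.7
tool_pos: [0.6026, -0.2912, 0.2218]
tool_rot: [-3.037, -0.79, 0.007]
wrist_force: [0.3, -0.2, -0.8]
finger_gap: 0.0566
grasp_force: 0.0
```

```bash
python3 - <<'E'
from h import *
o,f=wrist();pickle.dump((o,f),open('w1.pkl','wb'));cv2.imwrite('pics/w1.png',f['image'][:,:,::-1])
H=cv2.cvtColor(f['image'],cv2.COLOR_RGB2HSV);P=cloud(f)
z=P[...,2];m=(z>.006)&(z<.05)
S=H[...,1];print(o['tool_pos'])
for h0,h1 in((.006,.02),(.036,.05)):
    q=cv2.morphologyEx(((z>h0)&(z<h1)).astype(np.uint8),cv2.MORPH_OPEN,np.ones((5,5)))
    d=np.hypot(P[...,0]-.6035,P[...,1]+.2884)<.09
    print(rect(P[(q>0)&d][:,:2]),np.median(z[(q>0)&d]))
mr=comp((z>.036)&(z<.056)&(f['z_map']>.2),(280,210));print('rib',quad(f,cv2.morphologyEx(mr.astype(np.uint8),cv2.MORPH_OPEN,np.ones((5,5))),(0,0,.046)))
E
```

```text
[ 0.6025969 -0.291157   0.221768 ]
(array([ 606.2, -285.2]), array([108.8,  80.1]), 29.0) 0.012113206330829018
(array([ 606.3, -285.1]), array([73.4, 22. ]), 29.3) 0.04601927262870914
rib (array([ 0.60684725, -0.28484088,  0.046     ]), (73.3, 21.8), array([0.87282318, 0.4880366 , 0.        ]), array([0., 0., 1.]))
```

View pics/w1.png

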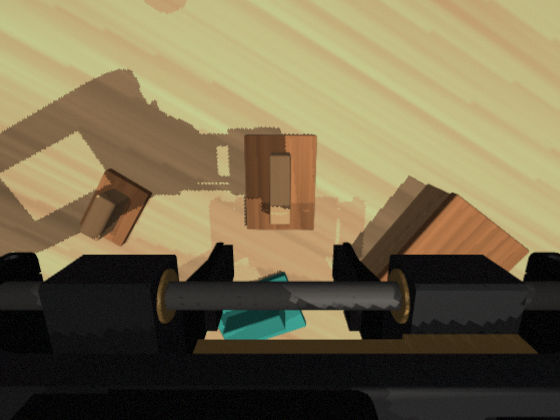

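The wrist view shows the brown board at (280,182) with its rib square to the fingers, the small board at (115,206), the turquoise one at (260,308) and the box on the right. The measured sizes, 109x80 and 73x22, match the larger board.

```bash
python3 - <<'E'
from h import *
from cell import get_obs
o=get_obs();T=toolT(o);print(np.degrees(np.arctan2(T[1,0],T[0,0])),T[:3,2])
print(T[:3,:3].T@(np.array([.6063,-.2851,.038])-o['tool_pos'])/.06)
E
```

```text
29.22732806050697 [-0.00398992  0.00267188 -0.99998847]
[ 0.09317906 -0.01880475  3.09110031]
```

Call:
drive_tool([
  [0.09, -0.02, 0.9, 0, 0, 0],
  [0, 0, 0.9, 0, 0, 0],
  [0, 0, 0.7, 0, 0, 0],
  [0, 0, 0.4, 0, 0, 0],
  [0, 0, 0.19, 0, 0, 0],
  [0, 0, 0, 0, 0, 0],
])

```text
time: 5.5
tool_pos: [0.6077, -0.2838, 0.0416]
tool_rot: [-3.039, -0.795, -0.0]
wrist_force: [0.4, 0.1, 0.7]
finger_gap: 0.0566
grasp_force: 0.0
```

Call:
drive_tool([
  [0, 0, 0, 0, 0, 0],
  [0, 0, 0, 0, 0, 0],
  [0, 0, 0, 0, 0, 0],
  [0, 0, 0, 0, 0, 0],
  [0, 0, 0, 0, 0, 0],
  [0, 0, 0, 0, 0, 0],
], jaw=0)

```text
time: 6.25
tool_pos: [0.6077, -0.2845, 0.0414]
tool_rot: [-3.04, -0.794, 0.0]
wrist_force: [-0.9, 0.2, 2.6]
finger_gap: 0.0219
grasp_force: 30.0
```

Call:
drive_tool([
  [0, 0, -0.4, 0, 0, 0],
  [0, 0, -0.5, 0, 0, 0],
  [0, 0, -0.5, 0, 0, 0.9],
  [0, 0, -0.5, 0, 0, 0.9],
  [0, 0, -0.5, 0, 0, 0.9],
  [0, 0, -0.5, 0, 0, 0.9],
  [0, 0, -0.5, 0, 0, 0.9],
  [0, 0, -0.5, 0, 0, 0.9],
  [0, 0, -0.1, 0, 0, 0.9],
  [0, 0, 0, 0, 0, 0.9],
])

```text
time: 7.5
tool_pos: [0.6078, -0.2846, 0.2814]
tool_rot: [3.117, -0.386, 0.001]
wrist_force: [-0.1, -0.6, -3.3]
finger_gap: 0.022
grasp_force: 30.0
```

Call:
drive_tool([
  [-0.37, -0.9, 0, 0, 0, 0],
  [-0.37, -0.9, 0, 0, 0, 0],
  [-0.37, -0.9, 0, 0, 0, 0],
  [-0.37, -0.9, 0, 0, 0, 0],
  [-0.37, -0.9, 0, 0, 0, 0],
  [-0.37, -0.9, 0, 0, 0, 0],
  [-0.37, -0.9, 0, 0, 0, 0],
  [-0.37, -0.9, 0, 0, 0, 0],
  [-0.37, -0.9, 0, 0, 0, 0],
  [0, 0, 0, 0, 0, 0],
])

```text
time: 8.75
tool_pos: [0.5292, 0.2392, 0.2802]
tool_rot: [-3.119, 0.372, 0.003]
wrist_force: [0.5, -1.1, -3.3]
finger_gap: 0.0214
grasp_force: 30.0
```

```bash
python3 - <<'E'
from h import *
o,f=wrist();pickle.dump((o,f),open('w2.pkl','wb'));cv2.imwrite('pics/w2.png',f['image'][:,:,::-1])
T=toolT(o);print(o['q'],o['tool_pos'],np.degrees(np.arctan2(T[1,0],T[0,0])))
H=cv2.cvtColor(f['image'],cv2.COLOR_RGB2HSV);P=cloud(f)
mv=comp((H[...,0]<14)&(H[...,2]<105)&(H[...,1]>100)&(P[...,2]>.04)&(P[...,2]<.1),(280,80))
k,fr=planefit(P[mv]);c,s,x,nn=quad(f,cv2.morphologyEx(mv.astype(np.uint8),cv2.MORPH_OPEN,np.ones((3,3))),k)
print('ven px',mv.sum(),fr,'slope',np.degrees(np.arccos(nn[2])),c,s,x,'n',nn)
E
```

```text
[2.87992318e-01 9.44099477e-02 1.60095547e+00 1.32219387e-03
 1.44761982e+00 2.09616962e+00] [0.52916316 0.23916769 0.28016146] -13.610264611305267
ven px 8561 0.9991823385118561 slope 13.763426493355691 [0.64020343 0.22505541 0.07204551] (79.6, 109.1) [ 0.94303187 -0.23256845  0.2379135 ] n [-0.23098127  0.05701306  0.97128634]
```

View pics/w2.png

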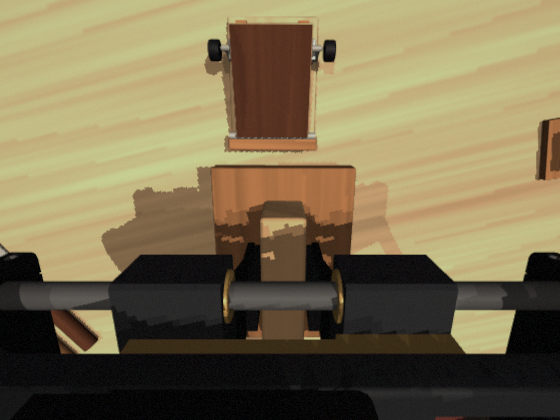

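The veneer sits at (270,80) and the held board's far edge runs from (213,167) to (354,167). The veneer measures 79.6x109.1 with a slope of 13.8°, which matches the given sizes. Now I find the board's pose in the hand and the goal.

```bash
python3 - <<'E'
from h import *
o,f=pickle.load(open('w2.pkl','rb'));T=toolT(o)
H=cv2.cvtColor(f['image'],cv2.COLOR_RGB2HSV);P=cloud(f)
Q=(P-T[:3,3])@T[:3,:3]   # tool frame
m=(np.abs(Q[...,2]-.029)<.01)&(np.abs(Q[...,1])<.05)&(Q[...,0]>.0)&(Q[...,0]<.07)&(f['z_map']>0)
m=comp(m,(283,190));q=Q[m]
A=np.c_[q[:,:2],np.ones(len(q))];k=np.linalg.lstsq(A,q[:,2],rcond=None)[0]
print('plate plane in tool (dz/dx,dz/dy,z0)',k,np.std(q[:,2]-A@k))
v,u=np.nonzero(m)
for r in range(172,215,6):
    c=u[v==r]; a,b=c.min(),c.max(); print(r,a,b,Q[r,a+2,1]*1e3,Q[r,b-2,1]*1e3,Q[r,a+3,0]*1e3)
for c in range(220,350,20): rr=v[u==c].min(); print('front',c,rr,np.round(Q[rr:rr+4,c]*1e3,1).tolist())
E
```

```text
plate plane in tool (dz/dx,dz/dy,z0) [ 0.01766646 -0.00011903  0.0286112 ] 0.001534657159310023
172 211 355 -38.285462320538805 38.40021013508448 50.38009772513373
178 211 354 -38.418746378594825 38.158754723012045 47.12621083054438
184 211 354 -38.659190225166725 38.599612237718425 43.691345432352435
190 212 353 -38.13791527331929 38.080644027450035 40.31667652865913
196 212 353 -38.62787195211152 38.301956408943894 36.71550716979547
202 213 353 -38.465966524507685 38.48041252211801 32.879569119185554
208 213 352 -38.256269675048216 38.196745566620386 29.84484382579448
214 213 352 -38.88091547131938 38.49911946730657 26.2219754816826
front 220 165 [[53.2, -35.6, 36.1], [53.2, -34.8, 32.1], [53.1, -34.2, 29.0], [52.4, -34.4, 29.7]]
front 240 165 [[53.3, -24.1, 35.3], [53.0, -23.8, 33.1], [52.9, -23.5, 30.2], [52.5, -23.4, 29.5]]
front 260 165 [[53.1, -12.9, 36.4], [53.1, -12.6, 32.4], [52.9, -12.5, 30.2], [52.5, -12.4, 29.1]]
front 280 165 [[53.1, -1.5, 36.7], [53.2, -1.5, 31.7], [53.0, -1.5, 29.1], [52.5, -1.5, 29.1]]
front 300 165 [[53.0, 9.9, 37.1], [53.1, 9.6, 32.8], [52.9, 9.5, 29.8], [52.5, 9.4, 28.9]]
front 320 165 [[53.0, 21.3, 37.3], [52.9, 20.9, 33.6], [52.7, 20.6, 31.2], [52.5, 20.4, 29.1]]
front 340 165 [[52.9, 32.9, 38.0], [53.0, 32.0, 33.3], [53.0, 31.3, 29.2], [52.3, 31.5, 30.2]]
```

```bash
cat >> h.py <<'E'
def goal(up,pitch=0.,c=(.6402,.2251,.0720),off=(.0017,0,.0410)):
    from cell import get_obs
    n=np.array([-.2310,.0570,.9713]);n/=np.linalg.norm(n);x=np.array([.9430,-.2326,.2379]);x-=n*(x@n);x/=np.linalg.norm(x)
    G=np.c_[x,np.cross(-n,x),-n]@R.from_euler('y',pitch,degrees=True).as_matrix()
    o=get_obs();T=toolT(o);p=np.array(c)+n*(off[2]+up)+x*off[0]
    print('pos',o['tool_pos'],'shift/.06',np.round(T[:3,:3].T@(p-o['tool_pos'])/.06,3),'turn/6deg',np.round(np.degrees(R.from_matrix(T[:3,:3].T@G).as_rotvec())/6,3),'F',np.round(o['wrist_force'],1),'M',np.round(o['moment'],3),'Fn',round(float(o['wrist_force']@n),2))
E
python3 -c "
from h import *
goal(.05)"
```

```text
pos [0.52981897 0.23694357 0.28015596] shift/.06 [ 1.503 -0.247  1.987] turn/6deg [0.007 2.306 0.024] F [-0.9  0.2 -2.4] M [-0.02   0.172  0.007] Fn -2.15
```

Call:
drive_tool([
  [0, 0, 0, 0, 0.8, 0],
  [0, 0, 0, 0, 0.8, 0.02],
  [0, 0, 0, 0, 0.7, 0],
  [0, 0, 0, 0, 0, 0],
  [0, 0, 0, 0, 0, 0],
])

```text
time: 9.43
tool_pos: [0.5311, 0.2344, 0.281]
tool_rot: [3.067, -0.38, 0.369]
wrist_force: [-0.7, 0.7, -2.7]
finger_gap: 0.0214
grasp_force: 30.0
```

```bash
python3 -c "
from h import *
goal(.05)"
```

```text
pos [0.53107313 0.23438452 0.28104427] shift/.06 [ 0.951 -0.293  2.295] turn/6deg [ 0.012  0.007 -0.044] F [-0.7  0.7 -2.7] M [-0.01   0.411 -0.031] Fn -2.44
```

Call:
drive_tool([
  [0.32, -0.09, 0.7, 0, 0, 0],
  [0.32, -0.1, 0.7, 0, 0, -0.04],
  [0.31, -0.1, 0.7, 0, 0, 0],
  [0, 0, 0.2, 0, 0, 0],
  [0, 0, 0, 0, 0, 0],
  [0, 0, 0, 0, 0, 0],
  [0, 0, 0, 0, 0, 0],
  [0, 0, 0, 0, 0, 0],
])

```text
time: 10.42
tool_pos: [0.621, 0.2312, 0.1622]
tool_rot: [3.068, -0.371, 0.374]
wrist_force: [0.1, 0.7, -2.4]
finger_gap: 0.022
grasp_force: 30.0
```

```bash
python3 - <<'E'
from h import *
goal(.05)
o,f=wrist();pickle.dump((o,f),open('w3.pkl','wb'))
from cell import optics
g=optics.grab_frame('side');pickle.dump(g,open('side3.pkl','wb'))
c=cv2.resize(g['image'][100:220,220:340,::-1],(560,560),interpolation=cv2.INTER_CUBIC)[:420]
cv2.imwrite('pics/w3.png',np.hstack([cv2.resize(f['image'][:,:,::-1],(400,300)),cv2.resize(c,(400,300))]))
T=toolT(o);P=cloud(f);Q=(P-T[:3,3])@T[:3,:3]
m=comp((np.abs(Q[...,2]-.029)<.01)&(np.abs(Q[...,1])<.05)&(Q[...,0]>0)&(Q[...,0]<.051)&(f['z_map']>0),(283,190));q=Q[m]
A=np.c_[q[:,:2],np.ones(len(q))];k=np.linalg.lstsq(A,q[:,2],rcond=None)[0];print(k,q[:,1].min(),q[:,1].max())
E
```

```text
pos [0.62096422 0.23124219 0.1622243 ] shift/.06 [-0.003  0.023  0.024] turn/6deg [-0.006 -0.023  0.008] F [ 0.1  0.7 -2.4] M [ 0.037  0.398 -0.008] Fn -2.35
[ 0.00133962 -0.00055121  0.02918215] -0.04021757982430302 0.0400613751863829
```

View pics/w3.png

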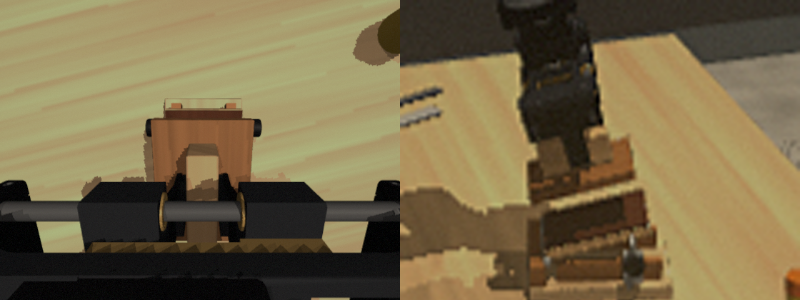

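The wrist half shows the held board at (200,150) lined up in width with the plate below it. The side half shows the board parallel above the veneer. I descend now.

Call:
drive_tool([
  [0, 0.02, 0.35, 0, 0, 0],
  [0, 0, 0.3, 0, 0, 0],
  [0, 0, 0.08, 0, 0, 0],
  [0, 0, 0, 0, 0, 0],
  [0, 0, 0, 0, 0, 0],
  [0, 0, 0, 0, 0, 0],
])

```text
time: 11.28
tool_pos: [0.631, 0.2274, 0.119]
tool_rot: [3.068, -0.372, 0.373]
wrist_force: [-0.7, 0.5, -2.2]
finger_gap: 0.0217
grasp_force: 30.0
```

```bash
python3 -c "
from h import *
goal(.0)"
```

```text
pos [0.63100987 0.22737574 0.11904092] shift/.06 [-0.005  0.     0.116] turn/6deg [-0.001 -0.017  0.006] F [-0.7  0.5 -2.2] M [0.01  0.344 0.013] Fn -1.92
```

Call:
drive_tool([
  [-0.005, 0, 0.03, 0, 0, 0],
  [0, 0, 0.03, 0, 0, 0],
  [0, 0, 0.02, 0, 0, 0],
  [0, 0, 0, 0, 0, 0],
  [0, 0, 0, 0, 0, 0],
])

```text
time: 11.9
tool_pos: [0.6314, 0.2269, 0.1135]
tool_rot: [3.067, -0.372, 0.371]
wrist_force: [-0.1, -0.4, -2.5]
finger_gap: 0.0222
grasp_force: 30.0
```

Call:
drive_tool([
  [0, 0, 0.02, 0, 0, 0],
  [0, 0, 0.01, 0, 0, 0],
  [0, 0, 0, 0, 0, 0],
  [0, 0, 0, 0, 0, 0],
])

```text
time: 12.4
tool_pos: [0.6318, 0.2269, 0.1126]
tool_rot: [3.067, -0.372, 0.371]
wrist_force: [-4.8, -0.9, 5.0]
finger_gap: 0.0217
grasp_force: 30.0
```

```bash
python3 -c "
from h import *
goal(.0)"
```

```text
pos [0.63181175 0.22692317 0.11260275] shift/.06 [ 0.006 -0.004  0.008] turn/6deg [ 0.005 -0.008  0.006] F [-4.8 -0.9  5. ] M [-0.094  1.086 -0.071] Fn 5.95
```

Call:
drive_tool([
  [0, 0, 0.01, 0, 0, 0],
  [0, 0, 0.008, 0, 0, 0],
  [0, 0, 0, 0, 0, 0],
  [0, 0, 0, 0, 0, 0],
])

```text
time: 12.9
tool_pos: [0.6319, 0.2269, 0.1126]
tool_rot: [3.067, -0.372, 0.371]
wrist_force: [-9.9, -1.2, 12.0]
finger_gap: 0.0223
grasp_force: 30.0
```

```bash
python3 - <<'E'
from h import *
goal(.0)
o,f=wrist();T=toolT(o);P=cloud(f);Q=(P-T[:3,3])@T[:3,:3]
m=comp((np.abs(Q[...,2]-.029)<.01)&(np.abs(Q[...,1])<.05)&(Q[...,0]>0)&(Q[...,0]<.051)&(f['z_map']>0),(283,190));q=Q[m]
A=np.c_[q[:,:2],np.ones(len(q))];k=np.linalg.lstsq(A,q[:,2],rcond=None)[0];print(k,q[:,1].min(),q[:,1].max())
fm=(np.abs(Q[...,1])<.03)&(Q[...,0]>.04)&(Q[...,0]<.08)
v,u=np.nonzero(fm)
for c in (230,283,335):
    s=[(r,np.round(Q[r,c,[0,2]]*1e3,1).tolist()) for r in range(150,180,2)];print(c,s)
from cell import optics
g=optics.grab_frame('side')
a=cv2.resize(f['image'][110:230,190:380,::-1],(400,300),interpolation=cv2.INTER_CUBIC)
b=cv2.resize(g['image'][140:200,240:320,::-1],(400,300),interpolation=cv2.INTER_CUBIC)
cv2.imwrite('pics/w4.png',np.hstack([a,b]))
E
```

```text
pos [0.63187579 0.22691222 0.11262742] shift/.06 [ 0.005 -0.004  0.008] turn/6deg [ 0.007 -0.007  0.006] F [-9.9 -1.2 12. ] M [-0.334  1.656 -0.182] Fn 13.9
[0.00481563 0.00077716 0.02908806] -0.040360421959384614 0.0402099039675159
230 [(150, [56.7, 88.0]), (152, [55.4, 87.0]), (154, [54.0, 86.7]), (156, [52.6, 86.6]), (158, [55.3, 52.1]), (160, [55.1, 43.9]), (162, [54.2, 41.8]), (164, [53.1, 41.2]), (166, [53.1, 33.1]), (168, [52.4, 30.5]), (170, [51.6, 28.9]), (172, [50.3, 29.8]), (174, [49.1, 30.5]), (176, [48.3, 28.5]), (178, [46.9, 30.1])]
283 [(150, [54.6, 109.8]), (152, [53.0, 110.9]), (154, [51.5, 109.6]), (156, [50.1, 108.0]), (158, [55.2, 52.4]), (160, [55.1, 43.9]), (162, [54.2, 41.5]), (164, [53.1, 41.4]), (166, [52.9, 34.6]), (168, [52.7, 28.5]), (170, [51.8, 27.3]), (172, [50.2, 30.2]), (174, [49.2, 29.7]), (176, [47.9, 30.7]), (178, [47.0, 29.6])]
335 [(150, [56.6, 89.0]), (152, [55.4, 86.9]), (154, [53.8, 88.0]), (156, [52.4, 87.5]), (158, [51.0, 87.5]), (160, [55.0, 43.9]), (162, [54.0, 43.0]), (164, [53.0, 41.3]), (166, [52.8, 34.9]), (168, [52.6, 28.7]), (170, [51.6, 28.0]), (172, [50.2, 30.3]), (174, [49.2, 29.5]), (176, [48.3, 28.1]), (178, [47.1, 28.7])]
```

View pics/w4.png

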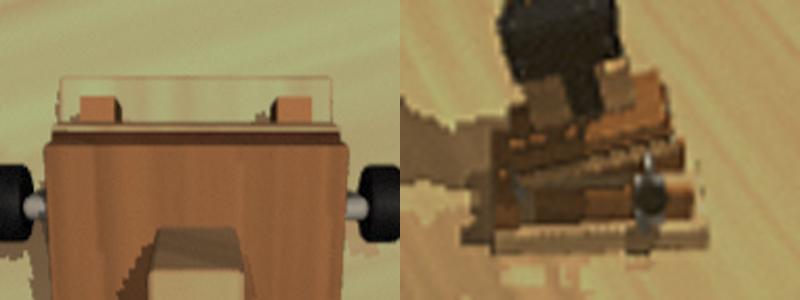

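The left half shows the veneer's upper edge just beyond the board's far edge, about 1 mm. The sides are even, and the side view shows the board flush. The moments put the centre of pressure near the middle, so contact is full. I ease the sideways load slightly and hold to check it stays steady.

Call:
drive_tool([
  [-0.004, 0.006, 0.002, 0, 0, 0],
  [0, 0, 0, 0, 0, 0],
  [0, 0, 0, 0, 0, 0],
  [0, 0, 0, 0, 0, 0],
  [0, 0, 0, 0, 0, 0],
  [0, 0, 0, 0, 0, 0],
  [0, 0, 0, 0, 0, 0],
  [0, 0, 0, 0, 0, 0],
])

```text
time: 14.0
tool_pos: [0.6319, 0.2269, 0.1126]
tool_rot: [3.068, -0.372, 0.372]
wrist_force: [-10.2, -1.2, 12.1]
finger_gap: 0.0216
grasp_force: 30.0
```

```bash
python3 -c "
from h import *
goal(.0)"
```

```text
pos [0.63186718 0.2269152  0.11260867] shift/.06 [ 0.005 -0.004  0.008] turn/6deg [ 0.001 -0.012  0.006] F [-10.2  -1.2  12.1] M [-0.207  1.528 -0.105] Fn 14.04
```

```bash
python3 -c "
from cell import order
print(order.job_done())"
```

```text
the job is handed in; nothing more can be done
None
```

I handed the job in at about 14 s: the larger press board is still held in the gripper, flush on the veneer with its edges lined up to about 1 mm and pressed down at about 16 N, and I touched nothing else on the bench.

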